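Re-index a clamped bamboo brush pot for carving

ROBOT

A 7-joint arm with a two-finger parallel gripper is mounted at the origin on the work surface. World frame = base frame: x ahead of the robot, y to its left, z up, the work surface at z = 0. Lengths are in m, angles in rad, forces in N, time in s.
With the tool pointing down it reaches from about 0.425 to 0.875 m from the base axis. Payload 4.7 kg.
Tool frame: the origin (TCP) lies on the mounting face of the last link; the fingertips stand 182 mm ahead of it and the grasp point (between the pads) lies 164 mm ahead of it (ctrl.finger_overhang is the distance from the TCP to the fingertips, in m); z points along the fingers, y is the line along which they close (so a half turn about z gives the same grasp; the last joint's range is limited). The gripper opens to 87 mm and grips with 3 to 60 N. Pads are 19 mm wide; open, the fingers measure 117 mm over their backs; the gripper's body (75 mm by 190 mm) begins 51 mm behind the grasp point.
Start: joints at [1.252, 0.321, -0.07, 1.45, 0.023, 1.371, -0.057], TCP at [0.212, -0.614, 0.405] pointing down, gripper open.
Joint ranges: [-2.86, 2.86], [-0.3, 2.09], [-1.38, 1.24], [0.06, 2.45], [-1.56, 4.7], [0.09, 2.05], [-2.69, 2.69]. Speed limits (rad/s): [2.57, 2.57, 3.14, 3.14, 3.14, 3.14, 3.14].

INTERFACE

Orientations are given as a rotation vector (axis times angle).
In Python, from bench import ctrl gives the robot as it stands.
- The arm moves only by the shell command python3 -m jog 'ROWS' [FORCE]. ROWS is a JSON object of lists of equal length, an entry for each row: "translation": the shift along the tool's x, y, z as a fraction of full scale, a list of three; "yaw": the turn about the tool's z as a fraction of full scale; "jaw": the closure, from 0 (fully open) to 1 (shut). In form: {"translation": [[dx, dy, dz], ...], "yaw": [yaw, ...], "jaw": [jaw, ...]}. A call has 1 to 8 rows; each row is the pose to reach, as a shift and turn from the pose commanded when the call began, along the tool's axes at that moment, turning the shorter way round; what a row does not reach only later rows make up. Full scale, the value 1, is 0.2 m for a shift and 180 degrees for a turn. A row lasts 1/8 s, in which the tool goes at most 62.5 mm and 10.7 degrees, less where a joint would pass 70% of its speed; a pose out of reach is approached as far as the arm can. A call with a number of a shift or a turn outside -1 to 1 is refused whole. A call with a gripper value outside its range is refused whole. The fingers move at their own pace and stop on an object; FORCE is the grip in N (left out, the last holds). Time passes only in rows, so rows that repeat a pose let the fingers close. It gives the time, the measured TCP pose, the force, the opening and the grip force at its end, in the units of the state.
- ctrl.get_state(): the state, without advancing time (a new reading comes with each control period).
- ctrl.get_image(name): name is "scene" or "top" or "wrist"; returns a dict with "pixels" (400x640x3 uint8, blue, green, red), "fx", "fy", "cx", "cy" (pixels), "R" (3x3) and "t" (3): a world point X has camera coordinates R X + t; the wrist camera has in their place "mount" (4x4, takes a point from camera to tool coordinates, whose origin is the TCP and whose axes are the flange's). Camera axes: x right, y down, z forward; pixel columns grow to the right and rows downward; lengths in m; the calibration is good to about 2 mm. The wrist camera is an equidistant fisheye: a pixel r from the principal point sees the ray r / f radians off the axis. A picture is of the moment at which its call begins: read the wrist's pose just before it. There is no depth.
- ctrl.close_job(): hands the job in; it is judged then, once.
Trained networks look in a picture, given as the dict that the camera call returned (one of the last four; its "shot" number tells which), for a name from the list of things; names that differ only in an ending like _2 or _b are one class to them, and where a whole thing is asked for, a point or a joint stands for the part that bears it (a point fixed in the world has none). Each returns a list of dicts, best first, with "p" (0 to 1); they miss things now and then, are a little off and sometimes report something else, mostly with a low value. They report only what shows in the picture. A call takes as long as a camera call.
- ctrl.silhouettes(label, picture): "region" (400x640 bool, what is visible of it) and "at" ([column, row] in pixels, amid what is visible of it).
The state is a dict: "time": time; "joint_positions": joint angles; "qd": joint speeds; "joint_torque": joint torques, N m; "position": TCP position; "tool_rot": TCP orientation; "ft_force": force on the tool from outside, world axes, zero at the start; "torque": the same for the moment, N m; "grip_width": opening from 0.0 (shut) to 1.0 (fully open); "grip_force": force on a finger pad.
Only numpy, scipy, OpenCV 4.12 (cv2) and the standard library are available. Lean on these libraries where they do the work, as an engineer would, in place of code of your own. Each camera call takes 0.05 s, during which the arm holds its last target. There are 200 camera calls.

TASK

The bamboo brush pot on the carving stand must be turned to its next side. Back off the clamp knob just enough to free the pot (anticlockwise, no more than about a quarter turn), turn the pot in its seat without lifting it out until either of its two brass marks lines up with the red pointer, and screw the clamp down firmly again. Only then swing the magnifier round so that its lens is centred over the pot; leave the mallet, gouge and spare pot where they are.

Things in the scene. Friction and masses are not known exactly. Their poses are not given: they have to be found in the camera images.
- seat (a point): Centre of the round turning seat on a fixed wooden carving stand (board 170 x 370 mm), 30 mm above the bench. x points level at the red pointer, y towards the magnifier post (at x -60, y 145 mm; 16 mm thick, about 0.2 m high), z up. The clamp screw stands 130 mm away at -y. A lip 8 mm high keeps the pot's base centred with about 2 mm play.
- pot_mid (a point): Loose bamboo pot, 0.2 to 0.4 kg: open tube 52 mm outside diameter, 84 mm tall, plain near the rim, glued on a dark round base 100 mm across, 16 mm thick. Point on the axis, 50 mm below the rim, which is 130 mm above the bench; z up. Brass marks lie on the base at its +x and -x; either serves. Take it from above across the tube, about 20 mm below the rim.
- knob (a joint): Turn of the clamp knob, rad: grows anticlockwise seen from above = looser. Starts tight at -0.15 to 0.2. The dog moves up 5 mm per rad and presses through a spring: about 16 N at 0, 9 N at 0.4, 2 N at 0.8, free of the pot from about 0.95; 1.2 leaves 1 mm of air. Beyond 2.1 is too far. Tight again: bring it back to about 0 (stop at -0.3). Needs up to 0.3 N m, stays where left.
- knob_grip (a point): Middle of the knob's black bar grip, 60 mm long along the point's x axis, 14 mm wide (y), 30 mm tall, 118 mm above the bench, on a vertical screw axis. The axes turn with the knob. A white dash on top shows its +x end.
- dog: Steel clamp dog, 22 mm wide, 20 mm high: reaches from the spindle along the stand's +y over the edge of the pot's base (its brass nose ends 34 mm from the seat axis, 8 mm from the tube). Presses the base down when tight. Origin: on the screw axis at the level of the nose's underside, 46 mm above the bench when tight.
- lens (a joint): Swing of the magnifier arm about its vertical post in rad: 0 = lens centred over the seat, grows anticlockwise seen from above; starts parked aside at 1.75 to 2.3. Light friction (0.06 N m), stays where it is left.
- lens_handle (a point): Middle of the orange upright handle pin on the magnifier arm: 16 mm diameter, 42 mm tall, from 207 to 249 mm above the bench (point at 228), 95 mm from the post axis. Its x axis points along the arm away from the post, so the post axis lies 95 mm along -x.
- lens_centre (a point): Centre of the round magnifier lens (98 mm over its black rim), 157 mm from the post axis along the arm, 203 mm above the bench.
- spare_mid (a point): Bystander: loose spare bamboo pot without base, 52 mm diameter, 84 mm tall, standing; point at half height.
- mallet_mid (a point): Bystander: loose carver's mallet standing on its head, head up to 68 mm across, 185 mm tall; point 90 mm up.
- gouge_mid (a point): Bystander: loose gouge lying on the bench, 200 mm long along its x, 17 mm thick; point at the ferrule.
- pointer (a point): Middle of the red pointer bar on the stand, 24 x 7 mm, 72 mm from the seat's axis along its x, 35 mm above the bench.

How it is judged:
On the way, in this order (a step that is already met when the one before it is completed fails the run):
1. the clamp is backed off until it no longer presses the pot (contact force between dog and anything else below 0.5 N and value of joint knob above 0.7 rad), for 0.2 s.
2. with the clamp loose, a brass mark is brought to the pointer (angle between the x axis of pot_mid and the x axis of seat, either way round below 0.12 rad and contact force between dog and anything else below 0.5 N), for 0.2 s.
3. the clamp is tight again on the turned pot (contact force between dog and anything else above 8 N and value of joint knob below 0.5 rad and angle between the x axis of pot_mid and the x axis of seat, either way round below 0.12 rad), for 0.2 s.
4. the lens is swung over the pot (horizontal distance between lens_centre and pot_mid below 0.025 m), for 0.2 s.
At the end, for the whole second after the job is handed in: Either brass mark within 0.12 rad (7 degrees) of the pointer, the pot upright and down in its seat, the dog pressing it with more than 8 N (knob below 0.5 rad), and the lens at rest with its centre within 25 mm of the pot's axis, seen from above (all of step 3 and horizontal distance between pot_mid and seat below 0.006 m and z of pot_mid in the frame of seat below 0.054 m and angle between pot_mid's own z axis and vertical below 0.05 rad and horizontal distance between lens_centre and pot_mid below 0.025 m and velocity of joint lens between -0.05 and 0.05 rad/s); the robot touches nothing.
It fails at once if the clamp is backed off too far (beyond 2.1 rad) (value of joint knob above 2.1 rad).
It fails at once if the pot is lifted more than 7 mm or tipped out of its seat (z of pot_mid in the frame of seat above 0.057 m or angle between pot_mid's own z axis and vertical above 0.2 rad).
It fails at once if the spare pot, mallet or gouge is moved more than 30 mm (distance of any of spare_mid, mallet_mid, gouge_mid from where it was at the start of the episode above 0.03 m).
It also fails if it takes over 72 s, if anything falls off the work surface, if the arm or the gripper's body presses on something with over 40 N, if the wrist force passes 120 N, or if a joint passes its speed limit or range.

## Working session

There is one attempt and no reset: what is moved stays moved. The work goes in short steps, Python scripts to look and compute and a shell command to move; the robot and the scene stay as the last step left them, time stands still between calls to the robot, and variables do not carry over. Pictures are saved under pics/ and viewed, at most 14 in all, crops included, and the job is handed in when it is done.

```bash
ls; mkdir -p pics; cat > h.py <<'E'
import numpy as np, cv2
from scipy.spatial.transform import Rotation as Rn
from bench import ctrl
def ray(im,uv,st=None):
    u,v=uv
    if 'mount' in im:
        d=np.array([(u-im['cx'])/im['fx'],(v-im['cy'])/im['fy']]);r=np.hypot(*d)
        c=np.array([*(d/r*np.sin(r) if r>1e-9 else d),np.cos(r)])
        M=np.array(im['mount']);T=Rn.from_rotvec(st['tool_rot']).as_matrix()
        return T@M[:3,3]+np.array(st['position']),T@M[:3,:3]@c
    R=np.array(im['R']);t=np.array(im['t'])
    return -R.T@t,R.T@np.array([(u-im['cx'])/im['fx'],(v-im['cy'])/im['fy'],1])
def atz(im,uv,z,st=None):
    o,d=ray(im,uv,st);return o+d*(z-o[2])/d[2]
def proj(im,X,st=None):
    X=np.array(X,float)
    if 'mount' in im:
        M=np.array(im['mount']);T=Rn.from_rotvec(st['tool_rot']).as_matrix()
        c=M[:3,:3].T@(T.T@(X-np.array(st['position']))-M[:3,3])
        r=np.hypot(c[0],c[1]);th=np.arctan2(r,c[2]);return np.array([im['cx']+im['fx']*th*c[0]/r,im['cy']+im['fy']*th*c[1]/r])
    c=np.array(im['R'])@X+np.array(im['t']);return np.array([im['cx']+im['fx']*c[0]/c[2],im['cy']+im['fy']*c[1]/c[2]])
E
python3 - <<'E'
from h import *
st=ctrl.get_state();print(st['time'],st['position'],st['tool_rot'])
Z=dict(knob_grip=.118,pot_mid=.08,dog=.056,lens_handle=.228,lens_centre=.203,spare_mid=.042,mallet_mid=.09,gouge_mid=.008,pointer=.035,seat=.03)
for n in ['top','scene']:
    im=ctrl.get_image(n);cv2.imwrite(f'pics/{n}0.png',im['pixels'])
    for k,z in Z.items():
        for r in ctrl.silhouettes(k,im)[:2]: print(n,k,round(r['p'],2),r['at'],int(r['region'].sum()),atz(im,r['at'],z).round(3))
E
```

```text
pics
0.0 [ 0.21222878 -0.61416163  0.40366915] [-3.09640142e+00 -5.19986255e-01  6.72653316e-04]
top knob_grip 0.64 [341.9, 243.4] 199 [ 0.523 -0.169  0.118]
top knob_grip 0.63 [153.2, 273.1] 2279 [0.45  0.263 0.118]
top pot_mid 0.74 [289.3, 248.9] 1216 [ 0.508 -0.044  0.08 ]
top dog 0.62 [324.6, 246.5] 293 [ 0.514 -0.13   0.056]
top dog 0.49 [267.0, 258.2] 10728 [0.483 0.012 0.056]
top lens_handle 0.96 [156.9, 274.7] 2214 [0.459 0.211 0.228]
top lens_handle 0.18 [324.4, 248.2] 293 [ 0.516 -0.125  0.228]
top lens_centre 0.71 [156.3, 274.7] 2352 [0.456 0.222 0.203]
top lens_centre 0.55 [224.0, 156.9] 545 [0.706 0.091 0.203]
top spare_mid 0.76 [223.3, 157.7] 564 [0.735 0.131 0.042]
top spare_mid 0.71 [155.3, 273.9] 2238 [0.44  0.288 0.042]
top mallet_mid 0.92 [424.4, 233.9] 734 [ 0.548 -0.37   0.09 ]
top gouge_mid 0.58 [369.1, 156.8] 390 [ 0.75  -0.246  0.008]
top pointer 0.79 [264.5, 256.8] 10236 [0.485 0.021 0.035]
top pointer 0.65 [292.4, 251.9] 1208 [ 0.498 -0.049  0.035]
top seat 0.86 [265.1, 257.2] 10621 [0.484 0.02  0.03 ]
scene knob_grip 0.49 [316.8, 185.8] 156 [ 0.539 -0.17   0.118]
scene pot_mid 0.82 [362.9, 215.1] 986 [ 0.521 -0.03   0.08 ]
scene dog 0.79 [331.1, 200.6] 346 [ 0.523 -0.133  0.056]
scene lens_handle 0.8 [466.3, 224.7] 1599 [0.477 0.214 0.228]
scene lens_centre 0.95 [467.8, 229.6] 1581 [0.471 0.222 0.203]
scene spare_mid 0.62 [365.6, 318.2] 590 [0.74  0.127 0.042]
scene spare_mid 0.45 [388.8, 224.6] 8177 [0.485 0.034 0.042]
scene mallet_mid 0.9 [256.8, 162.3] 718 [ 0.562 -0.364  0.09 ]
scene gouge_mid 0.9 [244.9, 245.5] 298 [ 0.755 -0.255  0.008]
scene pointer 0.89 [387.5, 221.8] 8291 [0.476 0.025 0.035]
scene seat 0.57 [387.1, 224.0] 8425 [0.479 0.027 0.03 ]
```

View pics/top0.png

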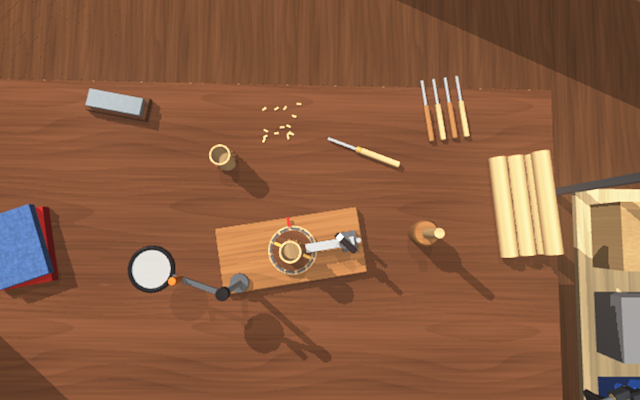

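View pics/scene0.png

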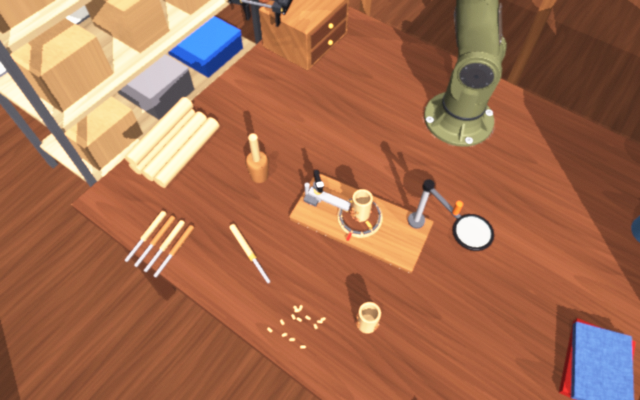

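The top view shows the stand around (290,250), with the pointer at (289,222), the clamp at (345,242), the post at (222,293), and the lens parked at (152,268). I'll compute the stand's pose and zoom in.

```bash
python3 - <<'E'
from h import *
im=ctrl.get_image('top');p=im['pixels'];hsv=cv2.cvtColor(p,cv2.COLOR_BGR2HSV)
m=((hsv[...,0]<6)|(hsv[...,0]>174))&(hsv[...,1]>170)&(hsv[...,2]>120)
n,l,s,c=cv2.connectedComponentsWithStats(m.astype(np.uint8))
for i in range(1,n):
    if 4<s[i,4] and 250<c[i][0]<340 and 200<c[i][1]<280: print('red',c[i],s[i,4],atz(im,c[i],.037))
m=(hsv[...,0]>6)&(hsv[...,0]<18)&(hsv[...,1]>200)&(hsv[...,2]>200)
n,l,s,c=cv2.connectedComponentsWithStats(m.astype(np.uint8))
for i in range(1,n):
    if 20<s[i,4] and c[i][0]<300: print('or',c[i],s[i,4],atz(im,c[i],.24))
r=ctrl.silhouettes('seat',im)[0]['region'].astype(np.uint8)
q=cv2.boxPoints(cv2.minAreaRect(cv2.findNonZero(r)));print([atz(im,x,.03)[:2].round(3) for x in q])
print('rim',atz(im,(291,251),.13))
cv2.imwrite('pics/crop.png',cv2.resize(p[195:310,205:375],None,fx=4.6,fy=4.6,interpolation=cv2.INTER_CUBIC))
E
```

```text
red [287.95454545 221.36363636] 22 [ 0.57504801 -0.03661473  0.037     ]
[array([0.503, 0.381]), array([ 0.631, -0.205]), array([ 0.452, -0.243]), array([0.329, 0.336])]
rim [ 0.50497642 -0.05144464  0.13      ]
```

View pics/crop.png

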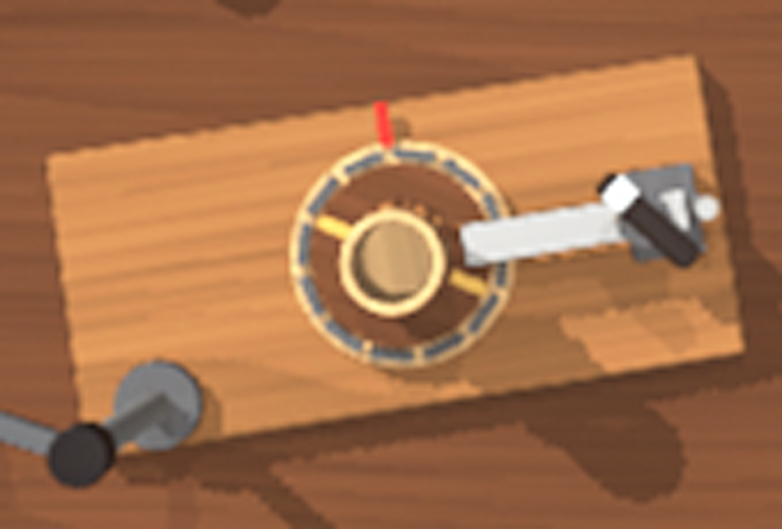

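```bash
cat >> h.py <<'E'
def goto(P,ang,mod=np.pi,st=None):
    "units to bring the grasp point to P and tool y to world angle ang"
    st=st or ctrl.get_state();T=Rn.from_rotvec(st['tool_rot']).as_matrix()
    g=np.array(st['position'])+T[:,2]*.164
    a=np.arctan2(T[1,1],T[0,1]);d=(ang-a+mod/2)%mod-mod/2
    print('grasp',g.round(4),'yang',round(a,3),'tilt',np.degrees(np.arccos(-T[2,2])).round(2),'units',(T.T@(np.array(P)-g)/.2).round(4),'yaw',round(-d/np.pi,4),'q7',round(st['joint_positions'][6],2))
E
python3 - <<'E'
from h import *
im=ctrl.get_image('top')
f=lambda x,y,z:atz(im,(205+(x+.5)/4.6-.5,195+(y+.5)/4.6-.5),z)[:2]
an=lambda a,b:np.arctan2(*(b-a)[::-1])
print('seat',f(402,254,.038),'rim',f(393,262,.13))
s=f(402,254,.038);p=f(384,123,.038);print('stand',an(s,p),an(f(695,57,.03),f(48,157,.03)))
print('marks',an(f(466,283,.046),f(330,227,.046)),'mid',(f(466,283,.046)+f(330,227,.046))/2)
k1,k2=f(618,190,.133),f(682,247,.133);print('knob',(k1+k2)/2,np.linalg.norm(k1-k2),an(k2,k1))
K=s+.13*np.array([np.sin(.15),-np.cos(.15)]);print('knob from stand',K,'post',s+Rn.from_euler('z',.15).as_matrix()[:2,:2]@[-.06,.145])
goto([*((k1+k2)/2),.24],an(k2,k1)+np.pi/2)
E
```

```text
seat [ 0.50357364 -0.04836347] rim [ 0.50366774 -0.0492895 ]
stand 0.1573825655975021 1.7389018240327017
marks 1.1957447802742667 mid [ 0.50336963 -0.04665161]
knob [ 0.52688934 -0.17666236] 0.042488880514655374 0.857795249991159
knob from stand [ 0.5230006  -0.17690371] post [0.42257885 0.08604205]
grasp [ 0.2123 -0.6144  0.2408] yang -1.238 tilt 0.01 units [ 2.2015 -1.5546  0.0036] yaw -0.1671 q7 -0.06
```

```bash
python3 -m jog '{"translation":[[0.3,-0.2,0],[0.6,-0.4,0],[0.8,-0.6,0],[1,-0.75,0],[1,-0.8,0],[1,-0.8,0],[1,-0.8,0],[1,-0.8,0]],"yaw":[0,0,0,0,0,0,0,0],"jaw":[0,0,0,0,0,0,0,0]}' 30 | tail -c 400
python3 -m jog '{"translation":[[0.3,-0.2,0],[0.6,-0.4,0],[0.8,-0.6,0],[1,-0.65,0],[1,-0.65,0],[1,-0.65,0],[1,-0.65,0],[1,-0.65,0]],"yaw":[0,0,0,0,0,0,0,0],"jaw":[0,0,0,0,0,0,0,0]}' | tail -c 400
python3 - <<'E'
from h import *
goto([.5235,-.177,.24],.858+np.pi/2)
st=ctrl.get_state();im=ctrl.get_image('wrist');print(np.array(im['mount']).round(3).tolist(),im['fx'])
cv2.imwrite('pics/w1.png',im['pixels'])
for k in ['knob_grip','pot_mid','dog']:
    for r in ctrl.silhouettes(k,im)[:2]: print(k,r['p'],r['at'],atz(im,r['at'],.118,st))
E
```

```text
time: 2.25
position: [0.3481, -0.3992, 0.4046]
tool_rot: [-3.099, -0.516, 0.0]
ft_force: [0.2, -1.1, 0.2]
grip_width: 1.001
grip_force: 0.0
time: 3.25
position: [0.4949, -0.211, 0.4047]
tool_rot: [3.099, 0.516, -0.001]
ft_force: [0.1, -0.4, -0.6]
grip_width: 0.997
grip_force: 0.0
grasp [ 0.4948 -0.211   0.2407] yang -1.241 tilt 0.03 units [ 0.1906 -0.1145  0.0034] yaw -0.168 q7 -0.92
[[0.0, -0.969, -0.247, 0.066], [1.0, 0.0, 0.0, 0.0], [-0.0, -0.247, 0.969, 0.02], [0.0, 0.0, 0.0, 1.0]] 309.70691628693146
knob_grip 0.82 [296.2, 146.6] [ 0.53049868 -0.17722035  0.118     ]
knob_grip 0.41 [441.0, 17.0] [ 0.69028414 -0.26038744  0.118     ]
pot_mid 0.76 [184.1, 129.7] [ 0.51454376 -0.07320875  0.118     ]
dog 0.87 [247.1, 141.8] [ 0.5211987  -0.13467674  0.118     ]
```

View pics/w1.png

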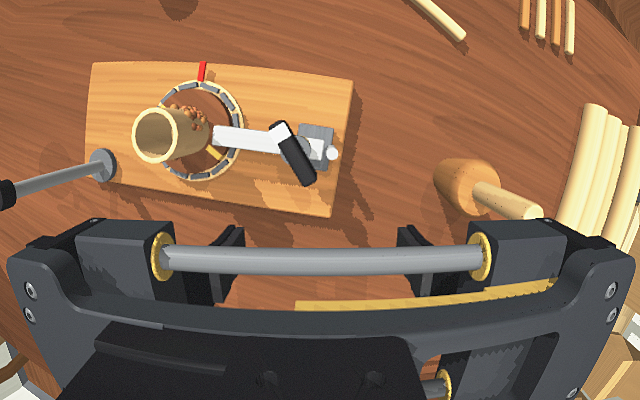

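The wrist view shows the knob bar running from its white end at (279,125) to (308,183). The pot rim is at (155,135) and the pointer at (202,70).

```bash
python3 - <<'E'
from h import *
st=ctrl.get_state();im=ctrl.get_image('wrist')
r=[r for r in ctrl.silhouettes('knob_grip',im)][0]['region']
ys,xs=np.nonzero(r);P=np.array([atz(im,(x,y),.125,st)[:2] for x,y in zip(xs,ys)])
(c,wh,a)=cv2.minAreaRect((P*1000).astype(np.float32));print(c,wh,a)
w,v=np.linalg.eigh(np.cov(P.T));print(P.mean(0),np.arctan2(v[1,1],v[0,1]))
f=lambda x,y,z:atz(im,(x,y),z,st)[:2]
k1,k2=f(279,125,.133),f(308,183,.133);d=k1-k2;print((k1+k2)/2,np.linalg.norm(d),np.arctan2(d[1],d[0]))
print('rim',f(155,135,.13),'pointer',f(202,70,.038))
E
```

```text
(527.5542602539062, -151.38555908203125) (18.496496200561523, 97.60153198242188) 9.465511322021484
[ 0.52574418 -0.14274265] 1.7386219328636123
[ 0.52590267 -0.17676133] 0.05356248877709523 0.7820770864105453
rim [ 0.50424217 -0.04936337] pointer [ 0.57555184 -0.03759651]
```

```bash
python3 -m jog '{"translation":[[0.1,-0.06,0],[0.2,-0.12,0],[0.2,-0.12,0],[0.2,-0.12,0],[0.2,-0.12,0]],"yaw":[-0.05,-0.1,-0.15,-0.15,-0.15],"jaw":[0,0,0,0,0]}' | head -2
python3 - <<'E'
from h import *
goto([.525,-.177,.118],.80+np.pi/2)
E
```

```text
time: 4.18
position: [0.5254, -0.1742, 0.4047]
grasp [ 0.5254 -0.1743  0.2407] yang -0.77 tilt 0.02 units [-0.0111  0.008   0.6136] yaw 0.0003 q7 -0.56
```

```bash
python3 -m jog '{"translation":[[-0.01,0.01,0.15],[-0.01,0.01,0.3],[-0.01,0.01,0.45],[-0.01,0.01,0.55],[-0.01,0.01,0.61],[-0.01,0.01,0.61]],"yaw":[0,0,0,0,0,0],"jaw":[0,0,0,0,0,0]}'
python3 -m jog '{"translation":[[0,0,0],[0,0,0],[0,0,0],[0,0,0],[0,0,0],[0,0,0],[0,0,0],[0,0,0]],"yaw":[0,0,0,0,0,0,0,0],"jaw":[1,1,1,1,1,1,1,1]}' 40
python3 - <<'E'
from h import *
s=ctrl.get_state();print(s['grip_width']*87,s['grip_force'],s['ft_force'],s['torque'])
E
```

```text
time: 4.92
position: [0.5254, -0.1769, 0.2822]
tool_rot: [-2.891, -1.227, 0.002]
ft_force: [0.5, 0.2, 0.3]
grip_width: 1.001
grip_force: 0.0
time: 5.92
position: [0.5256, -0.1766, 0.2827]
tool_rot: [-2.891, -1.229, 0.001]
ft_force: [-0.1, -0.3, 0.7]
grip_width: 0.292
grip_force: 40.0
25.43001223443898 40.00024080276489 [-0.12296438 -0.25384548  0.68837439] [0.09364201 0.07648396 0.03783565]
```

```bash
python3 -m jog '{"translation":[[0,0,0],[0,0,0]],"yaw":[0,0],"jaw":[1,1]}'
python3 - <<'E'
from h import *
im=ctrl.get_image('wrist');cv2.imwrite('pics/w2.png',im['pixels'])
E
```

```text
time: 6.18
position: [0.5256, -0.1765, 0.2827]
tool_rot: [-2.891, -1.229, 0.0]
ft_force: [-0.6, 0.1, 0.5]
grip_width: 0.289
grip_force: 40.0
```

View pics/w2.png

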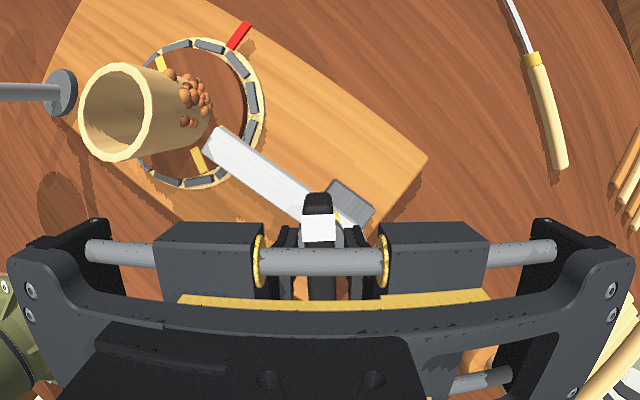

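The bar lies straight between the fingers, with its white end at (318,228), so the grip is aligned. I'll start loosening carefully.

```bash
python3 -m jog '{"translation":[[0,0,0],[0,0,0],[0,0,0],[0,0,0],[0,0,0]],"yaw":[-0.03,-0.06,-0.09,-0.12,-0.12],"jaw":[1,1,1,1,1]}' 50
python3 - <<'E'
from h import *
s=ctrl.get_state();print(s['torque']);goto([.525,-.177,.118],.80+np.pi/2+1.15)
st=s;im=ctrl.get_image('wrist');cv2.imwrite('pics/w3.png',im['pixels'])
E
```

```text
time: 6.85
position: [0.5258, -0.1768, 0.2827]
tool_rot: [2.61, 1.748, 0.001]
ft_force: [0.5, -0.5, -0.7]
grip_width: 0.288
grip_force: 50.0
[ 0.02284078 -0.11140673 -0.00279167]
grasp [ 0.5259 -0.1768  0.1187] yang -0.391 tilt 0.03 units [-0.0027 -0.0036  0.0037] yaw -0.2451 q7 -0.23
```

View pics/w3.png

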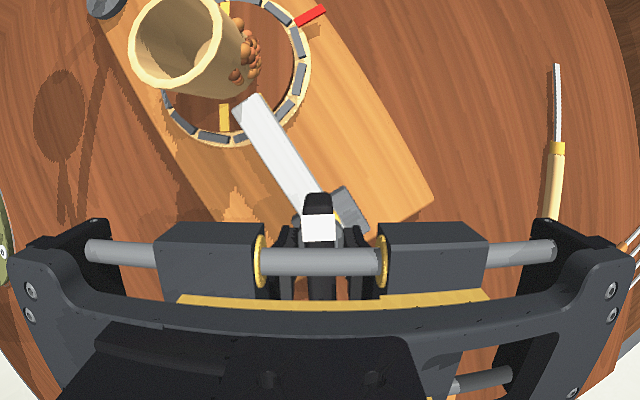

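The knob turns with the gripper. I'll continue to about 1.2 rad of turn.

```bash
python3 -m jog '{"translation":[[0,0,0],[0,0,0],[0,0,0],[0,0,0],[0,0,0],[0,0,0],[0,0,0],[0,0,0]],"yaw":[-0.04,-0.08,-0.12,-0.16,-0.2,-0.24,-0.26,-0.26],"jaw":[1,1,1,1,1,1,1,1]}'
python3 -m jog '{"translation":[[0,0,0],[0,0,0],[0,0,0],[0,0,0],[0,0,0],[0,0,0],[0,0,-0.1],[0,0,-0.3]],"yaw":[0,0,0,0,0,0,0,0],"jaw":[0,0,0,0,0,0,0,0]}'
python3 - <<'E'
from h import *
# pot: marks line currently world angle ~1.19; stand .155; turn -1.03
goto([.5036,-.049,.25],1.19,mod=2*np.pi)
im=ctrl.get_image('top');cv2.imwrite('pics/t2.png',im['pixels'])
E
```

```text
time: 7.9
position: [0.5263, -0.1767, 0.2828]
tool_rot: [1.702, 2.638, 0.002]
ft_force: [4.5, -0.0, -3.6]
grip_width: 0.284
grip_force: 50.0
time: 8.9
position: [0.5251, -0.1766, 0.3431]
tool_rot: [-1.698, -2.64, 0.0]
ft_force: [0.5, 0.0, 0.4]
grip_width: 0.992
grip_force: 0.0
grasp [ 0.5247 -0.1764  0.1791] yang 0.427 tilt 0.16 units [ 0.6242  0.1672 -0.3532] yaw -0.2428 q7 0.59
```

```bash
python3 -m jog '{"translation":[[0.2,0.06,0],[0.4,0.12,0],[0.55,0.16,0],[0.624,0.167,0],[0.624,0.167,0],[0.624,0.167,0]],"yaw":[0,0,0,0,0,0],"jaw":[0,0,0,0,0,0]}' | head -2
python3 - <<'E'
from h import *
goto([.5036,-.049,.11],.427)
st=ctrl.get_state();im=ctrl.get_image('wrist');cv2.imwrite('pics/w4.png',im['pixels'])
E
```

```text
time: 9.7
position: [0.5045, -0.0509, 0.343]
grasp [ 0.5046 -0.051   0.179 ] yang 0.425 tilt 0.05 units [ 0.0116 -0.0004  0.3448] yaw -0.0007 q7 0.41
```

View pics/w4.png

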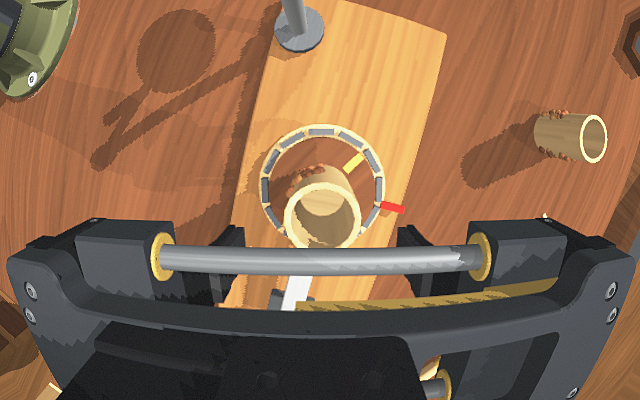

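The rim is at (322,217), the mark at (355,163), and the pointer at (392,208). I'll measure the turn from this close view.

```bash
python3 - <<'E'
from h import *
st=ctrl.get_state();im=ctrl.get_image('wrist');p=im['pixels'];hsv=cv2.cvtColor(p,cv2.COLOR_BGR2HSV)
f=lambda uv,z:atz(im,uv,z,st)[:2]
c0=f((322,217),.13);print('rim',c0)
def blob(m,box,z):
    x0,y0,x1,y1=box;M=np.zeros(m.shape,np.uint8);M[y0:y1,x0:x1]=m[y0:y1,x0:x1]
    ys,xs=np.nonzero(M);P=np.array([f((x,y),z) for x,y in zip(xs,ys)])
    w,v=np.linalg.eigh(np.cov(P.T));d=v[:,1];d*=np.sign(d@[1,.3])
    print(len(P),P.mean(0),'pca',np.arctan2(d[1],d[0]),np.sqrt(w));return P.mean(0)
h,s,v=hsv[...,0].astype(int),hsv[...,1],hsv[...,2]
a=blob(((h<5)|(h>175))&(s>190)&(v>120),(375,195,412,220),.037)
b=blob((h>20)&(h<32)&(s>150)&(v>130),(340,148,368,176),.046)
for c in (c0,np.array([.5036,-.0484])):
    e=a-c;g=b-c;print('dist',np.linalg.norm(e),np.linalg.norm(g),'ang',np.arctan2(e[1],e[0]),np.arctan2(g[1],g[0]))
goto([*c0,.11],.427)
E
```

```text
rim [ 0.50234667 -0.04613548]
51 [ 0.57087231 -0.03463429] pca 0.2541168572741624 [0.00220165 0.00777501]
2 [ 0.5157413  -0.00836923] pca 1.1657488759322103 [4.11590317e-11 7.71052176e-03]
dist 0.06948409810634182 0.04007126155013766 ang 0.16628797371935042 1.2299656839036937
dist 0.06866627884590114 0.04183149237466413 ang 0.20184032866981963 1.2763156282638561
grasp [ 0.5045 -0.0508  0.1787] yang 0.425 tilt 0.01 units [ 2.590e-02 -2.000e-04  3.435e-01] yaw -0.0007 q7 0.41
```

```bash
python3 -m jog '{"translation":[[0.015,0,0.1],[0.015,0,0.2],[0.015,0,0.3],[0.015,0,0.34],[0.015,0,0.34]],"yaw":[0,0,0,0,0],"jaw":[0,0,0,0,0]}'
python3 -m jog '{"translation":[[0,0,0],[0,0,0],[0,0,0],[0,0,0],[0,0,0],[0,0,0]],"yaw":[0,0,0,0,0,0],"jaw":[1,1,1,1,1,1]}' 15
```

```text
time: 10.42
position: [0.5031, -0.047, 0.2744]
tool_rot: [-1.701, -2.64, 0.0]
ft_force: [-0.3, -1.0, 0.4]
grip_width: 0.997
grip_force: 0.0
time: 11.18
position: [0.5033, -0.0464, 0.2749]
tool_rot: [1.7, 2.641, 0.001]
ft_force: [-0.1, -0.4, -0.6]
grip_width: 0.593
grip_force: 15.0
```

```bash
python3 -m jog '{"translation":[[0,0,0],[0,0,0],[0,0,0],[0,0,0],[0,0,0],[0,0,0],[0,0,0],[0,0,0]],"yaw":[0.04,0.09,0.14,0.19,0.24,0.29,0.33,0.33],"jaw":[1,1,1,1,1,1,1,1]}'
python3 -m jog '{"translation":[[0,0,0],[0,0,0],[0,0,0],[0,0,0],[0,0,-0.15],[0,0,-0.3],[0,0,-0.5],[0,0,-0.5]],"yaw":[0,0,0,0,0,0,0,0],"jaw":[0,0,0,0,0,0,0,0]}' | head -2
python3 - <<'E'
from h import *
goto([.5032,-.048,.11],-.61)
st=ctrl.get_state();im=ctrl.get_image('wrist');cv2.imwrite('pics/w5.png',im['pixels'])
t=ctrl.get_image('top')['pixels'][205:300,220:370]
print(st['position'],st['tool_rot'])
a=im['pixels'][0:330,60:560];b=cv2.resize(t,None,fx=3.33,fy=3.33,interpolation=cv2.INTER_CUBIC)[:270,:500]
cv2.imwrite('pics/c5.png',np.vstack([a,b]))
E
```

```text
time: 12.18
position: [0.5032, -0.0465, 0.2749]
tool_rot: [2.785, 1.454, 0.0]
ft_force: [-0.7, 0.1, 2.2]
grip_width: 0.592
grip_force: 15.0
time: 13.18
position: [0.5042, -0.0463, 0.378]
grasp [ 0.5052 -0.0465  0.214 ] yang -0.609 tilt 0.37 units [-0.013  -0.0072  0.5199] yaw 0.0002 q7 -0.6
[ 0.50422723 -0.04625381  0.37798933] [2.7817926  1.45056997 0.00739094]
```

View pics/c5.png

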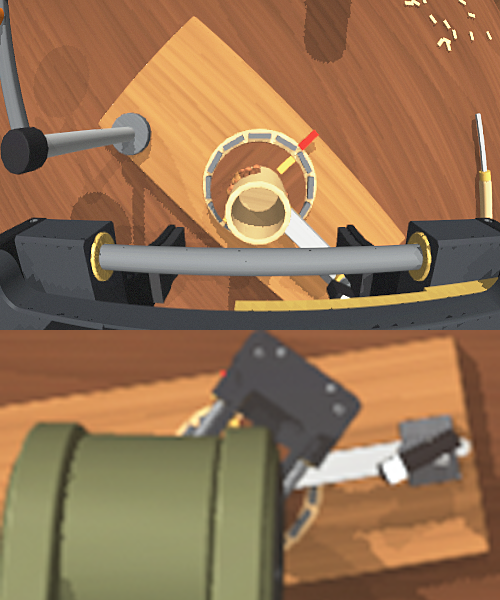

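The mark at (348,164) in the wrist picture now lies almost in line with the pointer at (369,142). I'll work out the residual.

```bash
python3 -m jog '{"translation":[[0,0,0]],"yaw":[0],"jaw":[0]}' >/dev/null; python3 - <<'E'
from h import *
st=ctrl.get_state();im=ctrl.get_image('wrist');p=im['pixels'];cv2.imwrite('pics/w6.png',p)
f=lambda uv,z:atz(im,uv,z,st)[:2]
h,s,v=[x.astype(int) for x in cv2.split(cv2.cvtColor(p,cv2.COLOR_BGR2HSV))]
S=np.array([.5034,-.0482])
for n,m,z in (('red',((h<5)|(h>175))&(s>190)&(v>150),.037),('brass',(h>19)&(h<28)&(s>165)&(v>170),.046)):
    M=np.zeros(m.shape,np.uint8);M[125:180,330:385]=m[125:180,330:385]
    k,l,q,c=cv2.connectedComponentsWithStats(M);i=1+q[1:,4].argmax();ys,xs=np.nonzero(l==i)
    P=np.array([f((x,y),z) for x,y in zip(xs,ys)]);w,V=np.linalg.eigh(np.cov(P.T));d=V[:,1]
    e=P.mean(0)-S;print(n,len(P),c[i],P.mean(0),np.linalg.norm(e),'from seat',np.arctan2(e[1],e[0]),'pca',np.arctan(d[1]/d[0]))
print('rim',f((318,212),.13))
E
```

```text
red 120 [372.10833333 137.98333333] [ 0.57379764 -0.035652  ] 0.07150719921901695 from seat 0.1763921935646682 pca 0.1642347215662315Traceback (most recent call last):
  File "<stdin>", line 8, in <module>
ValueError: attempt to get argmax of an empty sequence
```

```bash
python3 - <<'E'
from h import *
st=ctrl.get_state();im=ctrl.get_image('wrist');p=im['pixels']
f=lambda uv,z:atz(im,uv,z,st)[:2]
h,s,v=[x.astype(int) for x in cv2.split(cv2.cvtColor(p,cv2.COLOR_BGR2HSV))]
S=np.array([.5034,-.0482]);r,c=162,349
box=(slice(145,180),slice(330,372))
print([(h[y,x],s[y,x],v[y,x]) for x,y in ((349,162),(350,160),(346,165))])
M=np.zeros(h.shape,np.uint8);M[box]=((h>=16)&(h<=32)&(v>150)&(s>110))[box]
k,l,q,ce=cv2.connectedComponentsWithStats(M)
for i in range(1,k):
    if q[i,4]<25: continue
    ys,xs=np.nonzero(l==i);P=np.array([f((x,y),.046) for x,y in zip(xs,ys)]);w,V=np.linalg.eigh(np.cov(P.T));d=V[:,1]
    e=P.mean(0)-S;print(len(P),ce[i],P.mean(0),np.linalg.norm(e),'from seat',np.arctan2(e[1],e[0]),'pca',np.arctan(d[1]/d[0]),np.sqrt(w))
cv2.imwrite('pics/c6.png',cv2.resize(p[120:230,280:400],None,fx=5,fy=5,interpolation=cv2.INTER_CUBIC))
E
```

```text
[(np.int64(29), np.int64(125), np.int64(247)), (np.int64(29), np.int64(128), np.int64(249)), (np.int64(29), np.int64(127), np.int64(247))]
188 [351.43085106 162.58510638] [ 0.54171267 -0.04327337] 0.038628131237706996 from seat 0.12788823871946736 pca -0.07936399293633292 [0.00334352 0.00718865]
```

View pics/c6.png

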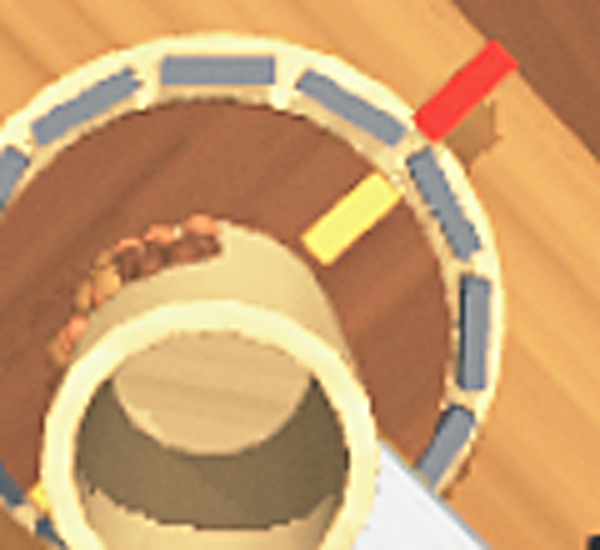

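```bash
python3 - <<'E'
from h import *
st=ctrl.get_state();im=ctrl.get_image('wrist')
f=lambda x,y,z:atz(im,(279.5+(x+.5)/5,119.5+(y+.5)/5),z,st)[:2]
an=lambda d:np.arctan2(d[1],d[0])
a,b=f(316,252,.046),f(389,185,.046);c,d=f(427,128,.038),f(505,52,.038)
S=np.array([.5034,-.0482])
print(a,b,c,d,'mark',an(b-a),an((a+b)/2-S),'ptr',an(d-c),an((c+d)/2-S))
E
```

```text
[ 0.53043657 -0.04457734] [ 0.55019393 -0.04162935] [ 0.56353628 -0.03752875] [ 0.58580257 -0.03349137] mark 0.1481171257125308 0.1371963270602618 ptr 0.17937357783949967 0.17620919121880052
```

The residual is about 0.03 rad, well inside tolerance. Back to the knob.

```bash
python3 - <<'E'
from h import *
goto([.5255,-.1767,.118],.427)
E
python3 -m jog '{"translation":[[0,0,0],[0,0,0],[0,0,0],[0,0,0],[0,0,0],[0,0,0],[0,0,0],[0,0,0]],"yaw":[-0.05,-0.1,-0.15,-0.2,-0.25,-0.3,-0.33,-0.33],"jaw":[0,0,0,0,0,0,0,0]}' | head -2
python3 - <<'E'
from h import *
goto([.5255,-.1767,.118],.427)
E
```

```text
grasp [ 0.5026 -0.0465  0.2098] yang -0.61 tilt 0.1 units [-0.4681  0.4676  0.4583] yaw -0.3299 q7 -0.6
time: 14.55
position: [0.503, -0.0465, 0.3742]
grasp [ 0.5029 -0.0465  0.2102] yang 0.426 tilt 0.05 units [-0.6399 -0.1658  0.461 ] yaw -0.0003 q7 0.43
```

```bash
python3 -m jog '{"translation":[[-0.2,-0.05,0],[-0.4,-0.1,0],[-0.55,-0.15,0],[-0.64,-0.166,0],[-0.64,-0.166,0.1],[-0.64,-0.166,0.25],[-0.64,-0.166,0.4],[-0.64,-0.166,0.46]],"yaw":[0,0,0,0,0,0,0,0],"jaw":[0,0,0,0,0,0,0,0]}'
python3 -m jog '{"translation":[[0,0,0],[0,0,0],[0,0,0],[0,0,0],[0,0,0],[0,0,0],[0,0,0],[0,0,0]],"yaw":[0,0,0,0,0,0,0,0],"jaw":[0,1,1,1,1,1,1,1]}' 50
python3 -m jog '{"translation":[[0,0,0],[0,0,0],[0,0,0],[0,0,0],[0,0,0],[0,0,0],[0,0,0]],"yaw":[0.03,0.07,0.11,0.15,0.19,0.22,0.22],"jaw":[1,1,1,1,1,1,1]}'
```

```text
time: 15.55
position: [0.5255, -0.1759, 0.2809]
tool_rot: [-1.698, -2.639, 0.0]
ft_force: [-1.1, 0.8, -0.3]
grip_width: 1.001
grip_force: 0.0
time: 16.55
position: [0.5264, -0.1765, 0.2828]
tool_rot: [1.699, 2.641, 0.002]
ft_force: [2.4, -0.6, -0.7]
grip_width: 0.291
grip_force: 50.1
time: 17.42
position: [0.5261, -0.1765, 0.2828]
tool_rot: [2.493, 1.911, 0.0]
ft_force: [0.3, 0.3, -1.1]
grip_width: 0.287
grip_force: 50.0
```

```bash
python3 -m jog '{"translation":[[0,0,0],[0,0,0],[0,0,0],[0,0,0],[0,0,0],[0,0,0]],"yaw":[0.04,0.08,0.12,0.15,0.165,0.165],"jaw":[1,1,1,1,1,1]}'
python3 - <<'E'
from h import *
s=ctrl.get_state();print(s['torque']);goto([.5255,-.1767,.118],.80+np.pi/2)
st=s;im=ctrl.get_image('wrist');p=im['pixels'];cv2.imwrite('pics/w7.png',p)
E
python3 -m jog '{"translation":[[0,0,0],[0,0,0],[0,0,0],[0,0,0],[0,0,-0.15],[0,0,-0.3],[0,0,-0.5],[0,0,-0.7]],"yaw":[0,0,0,0,0,0,0,0],"jaw":[0,0,0,0,0,0,0,0]}' | head -2
python3 - <<'E'
from h import *
import time
st=ctrl.get_state();im=ctrl.get_image('wrist');t=ctrl.get_image('top')
cv2.imwrite('pics/c8.png',np.vstack([im['pixels'][0:330,60:560],cv2.resize(t['pixels'][200:310,130:380],None,fx=2,fy=2,interpolation=cv2.INTER_CUBIC)]))
goto([.5255,-.1767,.118],.427)
for n,z in (('lens_handle',.228),('lens_centre',.203)):
    for r in ctrl.silhouettes(n,t)[:1]: print(n,r['p'],r['at'],atz(t,r['at'],z))
E
```

```text
time: 18.18
position: [0.5258, -0.1764, 0.2827]
tool_rot: [-2.899, -1.21, 0.001]
ft_force: [-0.9, 1.3, 1.2]
grip_width: 0.285
grip_force: 50.0
[0.31517267 0.09646677 0.11157947]
grasp [ 0.5257 -0.1764  0.1187] yang -0.78 tilt 0.04 units [-0.0021  0.0004  0.0035] yaw -0.003 q7 -0.59
time: 19.23
position: [0.5258, -0.1768, 0.4239]
grasp [ 0.5284 -0.1774  0.2639] yang -0.782 tilt 0.51 units [-0.0104 -0.0187  0.7294] yaw -0.385 q7 -0.55
lens_handle 0.83 [155.2, 276.6] [0.45516243 0.21413943 0.228     ]
lens_centre 0.97 [156.2, 274.9] [0.45578434 0.22219565 0.203     ]
```

View pics/c8.png

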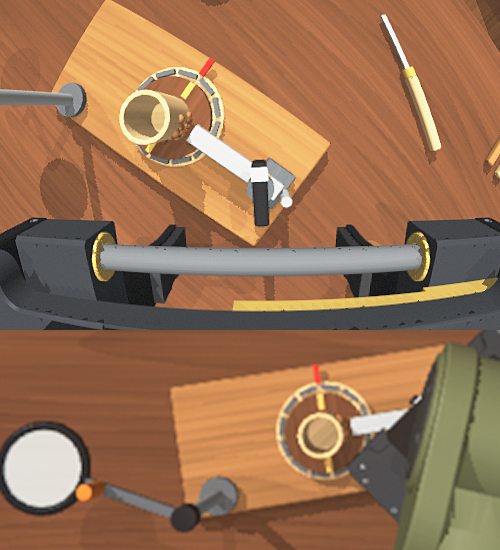

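The marks line up with the pointer and the clamp is back at its starting angle. In the top picture the handle pin is at about (172,281), the post cap at (222,293) and the lens at (151,269).

```bash
python3 - <<'E'
from h import *
S=np.array([.5036,-.0483]);R=Rn.from_euler('z',.16).as_matrix()[:2,:2];post=S+R@[-.06,.145]
an=lambda d:np.arctan2(d[1],d[0])
print('post',post,'seat dir',an(S-post))
for n in('top','scene'):
    t=ctrl.get_image(n);h,s,v=[x.astype(int) for x in cv2.split(cv2.cvtColor(t['pixels'],cv2.COLOR_BGR2HSV))]
    M=((h>6)&(h<17)&(s>210)&(v>190)).astype(np.uint8)
    box=(slice(262,300),slice(155,190)) if n=='top' else (slice(190,240),slice(440,480))
    Q=M*0;Q[box]=M[box];ys,xs=np.nonzero(Q)
    P=[xs.mean(),ys.mean()];zz=.24 if n=='top' else .23;X=atz(t,P,zz)[:2]
    print(n,len(xs),P,X,'r',np.linalg.norm(X-post),'ang',an(X-post))
    if n=='top': X=atz(t,(151.3,269),.205)[:2];print('lens',X,np.linalg.norm(X-post),an(X-post))
E
```

```text
post [0.42126522 0.08528886] seat dir -1.0184561825793808
top 0 [np.float64(nan), np.float64(nan)] [nan nan] r nan ang nan
lens [0.46795564 0.23204261] 0.15400212929703666 1.2627680344190924
scene 0 [np.float64(nan), np.float64(nan)] [nan nan] r nan ang nan<stdin>:10: RuntimeWarning: Mean of empty slice.
  ret = ret.dtype.type(ret / rcount)
```

```bash
python3 - <<'E'
from h import *
t=ctrl.get_image('top');print(atz(t,(171.8,281),.247))
goto([.440,.1758,.30],0.08)
E
```

```text
[0.44918174 0.17389055 0.247     ]
grasp [ 0.5251 -0.1766  0.2573] yang -0.782 tilt 0.14 units [ 0.9494 -1.5448 -0.2113] yaw -0.2745 q7 -0.55
```

```bash
python3 -m jog '{"translation":[[0,0,-0.21],[0.15,-0.2,-0.21],[0.3,-0.4,-0.21],[0.45,-0.6,-0.21],[0.55,-0.75,-0.21],[0.55,-0.8,-0.21],[0.55,-0.8,-0.21]],"yaw":[0,0,0,0,0,0,0],"jaw":[0,0,0,0,0,0,0]}' | head -2
python3 -m jog '{"translation":[[0.1,-0.2,0],[0.2,-0.4,0],[0.3,-0.6,0],[0.4,-0.74,0],[0.4,-0.74,0],[0.4,-0.74,0],[0.4,-0.74,0]],"yaw":[-0.05,-0.1,-0.15,-0.2,-0.25,-0.27,-0.27],"jaw":[0,0,0,0,0,0,0]}' | head -2
python3 - <<'E'
from h import *
goto([.4495,.1750,.234],0.08)
st=ctrl.get_state();im=ctrl.get_image('wrist');cv2.imwrite('pics/w9.png',im['pixels'])
print('proj handle top',proj(im,[.4495,.175,.249],st),'post',proj(im,[.4213,.0853,.2],st))
for r in ctrl.silhouettes('lens_handle',im)[:2]: print(r['p'],r['at'],int(r['region'].sum()))
E
```

```text
time: 20.45
position: [0.4897, 0.0135, 0.4641]
time: 21.32
position: [0.4424, 0.1734, 0.4643]
grasp [0.4423 0.1733 0.3003] yang 0.062 tilt 0.04 units [0.0061 0.0367 0.3317] yaw -0.0057 q7 -0.32
proj handle top [332.70571811 221.352093  ] post [292.70275238 294.50915312]
0.67 [350.1, 141.5] 13819
0.39 [350.8, 169.0] 20848
```

View pics/w9.png

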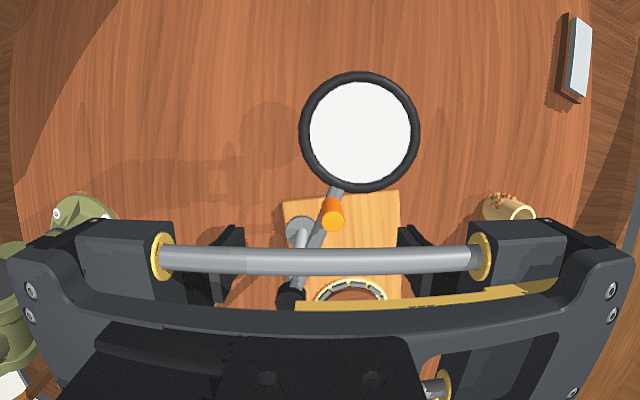

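The pin top at (333,221) falls exactly where predicted, and the post cap at (290,296) does too. I'll go down and grip.

```bash
python3 -m jog '{"translation":[[0.006,0.037,0],[0.006,0.037,0.1],[0.006,0.037,0.2],[0.006,0.037,0.3],[0.006,0.037,0.33],[0.006,0.037,0.33]],"yaw":[0,0,0,0,0,0],"jaw":[0,0,0,0,0,0]}'
python3 -m jog '{"translation":[[0,0,0],[0,0,0],[0,0,0],[0,0,0],[0,0,0],[0,0,0],[0,0,0],[0,0,0]],"yaw":[0,0,0,0,0,0,0,0],"jaw":[1,1,1,1,1,1,1,1]}' 12
python3 - <<'E'
from h import *
st=ctrl.get_state();im=ctrl.get_image('wrist')
T=Rn.from_rotvec(st['tool_rot']).as_matrix();g=np.array(st['position'])+T[:,2]*.164
# swing about post 1.14 rad CW in 8 steps, relative to current handle
post=np.array([.4213,.0853]);r=g[:2]-post;print('r',np.linalg.norm(r),np.arctan2(r[1],r[0]))
a0=np.arctan2(r[1],r[0]);print('swing to go',a0+1.018)
for k in range(1,9):
    a=-.142*k;n=Rn.from_euler('z',a).as_matrix()[:2,:2]@r-r;print((T.T@[n[0],n[1],0]/.2).round(3),round(-a/np.pi,3))
E
```

```text
time: 22.18
position: [0.449, 0.1767, 0.3987]
tool_rot: [-2.147, -2.293, 0.0]
ft_force: [0.7, -0.5, 0.7]
grip_width: 1.001
grip_force: 0.0
time: 23.18
position: [0.4489, 0.1769, 0.3988]
tool_rot: [2.147, 2.293, 0.001]
ft_force: [0.2, -1.0, -0.4]
grip_width: 0.181
grip_force: 12.1
r 0.09578124860178644 1.2778306449134442
swing to go 2.295830644913444
[-0.028  0.062  0.   ] 0.045
[-0.065  0.119  0.   ] 0.09
[-0.11  0.17  0.  ] 0.136
[-0.161  0.215  0.   ] 0.181
[-0.218  0.252  0.   ] 0.226
[-0.28  0.28  0.  ] 0.271
[-0.345  0.299  0.   ] 0.316
[-0.412  0.309  0.   ] 0.362
```

```bash
python3 -m jog '{"translation":[[-0.028,0.062,0],[-0.065,0.119,0],[-0.11,0.17,0],[-0.161,0.215,0],[-0.218,0.252,0],[-0.28,0.28,0],[-0.345,0.299,0],[-0.412,0.309,0]],"yaw":[0.045,0.09,0.136,0.181,0.226,0.271,0.316,0.362],"jaw":[1,1,1,1,1,1,1,1]}'
python3 - <<'E'
from h import *
st=ctrl.get_state()
T=Rn.from_rotvec(st['tool_rot']).as_matrix();g=np.array(st['position'])+T[:,2]*.164
post=np.array([.4213,.0853]);r=g[:2]-post;a0=np.arctan2(r[1],r[0]);print(np.linalg.norm(r),'swing to go',a0+1.018,st['joint_positions'][6])
E
```

```text
time: 24.22
position: [0.5159, 0.0984, 0.3988]
tool_rot: [-3.046, -0.77, 0.001]
ft_force: [-1.3, -0.7, 2.1]
grip_width: 0.18
grip_force: 12.0
0.09534478645405234 swing to go 1.1565406186850478 -1.360281076496996
```

```bash
python3 -m jog '{"translation":[[-0.028,0.062,0],[-0.065,0.119,0],[-0.11,0.17,0],[-0.161,0.215,0],[-0.218,0.252,0],[-0.28,0.28,0],[-0.345,0.299,0],[-0.412,0.309,0]],"yaw":[0.045,0.09,0.136,0.181,0.226,0.271,0.316,0.362],"jaw":[1,1,1,1,1,1,1,1]}'
python3 -m jog '{"translation":[[0,0,0],[0,0,0],[0,0,0],[0,0,0]],"yaw":[0,0,0,0],"jaw":[1,1,1,1]}' >/dev/null
python3 - <<'E'
from h import *
st=ctrl.get_state()
T=Rn.from_rotvec(st['tool_rot']).as_matrix();g=np.array(st['position'])+T[:,2]*.164
post=np.array([.4213,.0853]);r=g[:2]-post;a0=np.arctan2(r[1],r[0]);print(np.linalg.norm(r),'swing to go',a0+1.018,'lens',post+r/np.linalg.norm(r)*.157,st['joint_positions'][6])
E
```

```text
time: 25.22
position: [0.4728, 0.0046, 0.3987]
tool_rot: [-2.981, 0.992, 0.0]
ft_force: [-0.1, 0.1, 1.0]
grip_width: 0.178
grip_force: 12.0
0.09575220116318069 swing to go 0.021632087381772358 lens [ 0.50660674 -0.04650197] -2.252662589157568
```

```bash
python3 -m jog '{"translation":[[0,0,0],[0,0,0],[0,0,0],[0,0,0],[0,0,0],[0,0,-0.1],[0,0,-0.3],[0,0,-0.5]],"yaw":[0,0,0,0,0,0,0,0],"jaw":[0,0,0,0,0,0,0,0]}' 
python3 -m jog '{"translation":[[-0.1,0,0],[-0.3,0,0],[-0.5,0,0],[-0.7,0,0],[-0.8,0,0],[-0.8,0,0],[-0.8,0,0]],"yaw":[0,0,0,0,0,0,0],"jaw":[0,0,0,0,0,0,0]}' 
python3 - <<'E'
from h import *
t=ctrl.get_image('top');s=ctrl.get_image('scene')
b=lambda p,y0,y1,x0,x1,f:cv2.resize(p[y0:y1,x0:x1],None,fx=f,fy=f,interpolation=cv2.INTER_CUBIC)
cv2.imwrite('pics/fin.png',np.vstack([b(t['pixels'],195,310,205,375,3),b(s['pixels'],150,250,290,460,2.0) if 0 else b(s['pixels'],150,265,285,455,2.6).copy()[:, :510] if 0 else cv2.resize(s['pixels'][155:265,285,None] if 0 else s['pixels'][155:265,285:455],(510,250))]))
for r in ctrl.silhouettes('lens_centre',s)[:2]: print(r['p'],r['at'])
print('pred',proj(t,[.5036,-.0483,.203]),proj(s,[.5036,-.0483,.203]))
E
```

```text
time: 26.72
position: [0.4729, 0.005, 0.4997]
tool_rot: [2.983, -0.985, -0.001]
ft_force: [1.3, -0.2, 0.4]
grip_width: 0.969
grip_force: 0.0
time: 27.6
position: [0.3562, 0.1055, 0.4983]
tool_rot: [2.98, -0.975, -0.015]
ft_force: [0.1, 0.7, -0.6]
grip_width: 1.003
grip_force: 0.0
0.7 [370.5, 184.3]
0.69 [329.1, 200.1]
pred [287.35608033 253.27939995] [364.58575285 181.99621334]
```

View pics/fin.png

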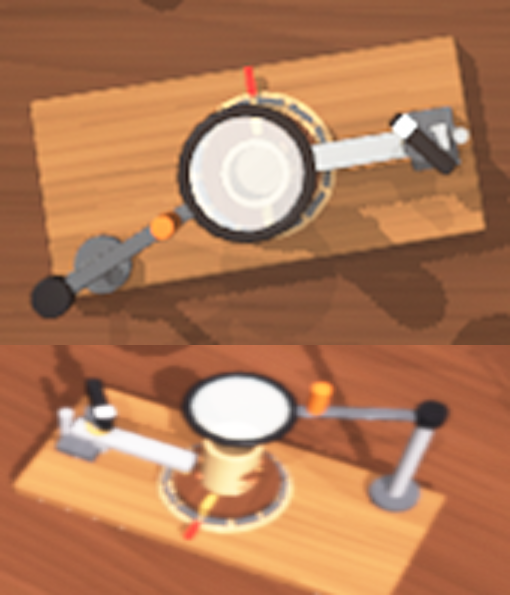

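The lens centre in the top picture, (287,253), matches the predicted seat position. The marks are lined up and the knob is back at its tight angle. I'll hand the job in.

```bash
python3 -m jog '{"translation":[[0,0,0],[0,0,0],[0,0,0]],"yaw":[0,0,0],"jaw":[0,0,0]}' | head -1; python3 -c "
from bench import ctrl
print(ctrl.close_job())"
```

```text
time: 28.12
the job is handed in; nothing more can be done
None
```

I handed the job in at about 28 s; no verdict came back. The pot is turned with a brass mark about 0.03 rad from the pointer, the clamp is back at its starting tight angle (dog force not measured), and the lens is centred over the pot to within a few millimetres.

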